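# Slide the flow controller round the rig parts and dock it on the spring probe

### The arm

A 7-joint arm with a two-finger parallel gripper is mounted at the origin on the work surface. World frame = base frame: x ahead of the robot, y to its left, z up, the work surface at z = 0. Lengths are in mm, angles in rad, forces in N, time in s.
With the tool pointing down it reaches from about 350 to 900 mm from the base axis. Payload 7.2 kg.
Tool frame: the origin (TCP) lies at the very end of the fingers, on their centre line; the grasp point (between the pads) lies 19 mm behind it (bot.grip_point_offset is the distance from the TCP to the grasp point, in mm); z points along the fingers, y is the direction in which the jaws open and shut (so a half turn about z gives the same grasp; the last joint's range is limited). The gripper opens to 85 mm and grips with 20 to 120 N. Pads are 22 mm wide; open, the fingers measure 114 mm over their backs; the gripper's body (76 mm by 85 mm) begins 54 mm behind the grasp point. The pads swing forward as they close: fully open they stand 13 mm farther back than shut.
Start: joints at [-1.378, 0.411, -0.013, 1.596, 0.006, 1.134, -0.082], TCP at [161.168, 603.866, 231.297] pointing down, gripper open.
Joint ranges: [-2.95, 2.95], [-0.29, 1.99], [-1.47, 1.44], [0.14, 2.54], [-1.03, 4.17], [0.13, 1.85], [-2.86, 2.86]. Speed limits (rad/s): [2.39, 2.39, 3.01, 3.01, 3.14, 3.14, 3.14].

### API

Orientations are given as [roll, pitch, yaw] about the fixed x, y, z axes, in that order (R = Rz(yaw) Ry(pitch) Rx(roll)).
In Python, from plant import sensors, get_image, camera_info, job, bot gives the robot as it stands. The module is installed in compiled form; this text tells all that it offers.
- The arm moves only by the tool apply_moves, never from a script. Its argument "targets" is a list of rows, each an object of numbers: "hand": the closure, from -1 (fully open) to 1 (shut), so that 0 is half open; "x", "y", "z": the shift along the tool's x, y, z in m; "roll": the turn about the tool's z in rad. A call has 1 to 20 rows; each row shifts and turns the commanded pose from where the row before left it, along the tool's axes as they then stand; what a row does not reach is not made up. A row lasts 1/10 s, in which the tool goes at most 50 mm and 8.59 degrees, less where a joint would pass 70% of its speed; a pose out of reach is approached as far as the arm can. A call with a gripper value outside its range is refused whole. The fingers move at their own pace and stop on an object; "squeeze" is the grip in N (left out, the last holds). Time passes only in rows, so rows that do not move let the fingers close. It gives the time, the measured TCP pose, the force and the opening at its end, in the units of the state.
- sensors.get_obs(): the state, without advancing time (a new reading comes with each control period).
- get_image(name): name is "side" or "top"; returns (picture, depth): 420x560x3 uint8, red, green, blue; 420x560 float32, mm along the optical axis (not along the pixel's ray), 0 where there is no reading.
- camera_info(name): a dict with "fx", "fy", "cx", "cy" (pixels), "k1" (the pictures are not rectified: a ray, as slopes to the right and down, at radius r is drawn at 1 + k1 r^2 times it, then the intrinsics apply), "xyz" and "attitude" of the camera in the world. Camera axes: x right, y up, looking along -z (the intrinsics and any distortion apply to the point x, -y, -z); pixel columns grow to the right and rows downward; lengths in mm; the calibration is good to about 2 mm. A picture is of the moment at which its call begins. camera_info takes no time and is no camera call.
- job.close_job(): hands the job in, once; it reports no verdict.
The state is a dict: "time": time; "joint_positions": joint angles; "qd": joint speeds; "effort": joint torques, N m; "tcp_pos": TCP position; "tcp_rot": TCP orientation; "wrist_force": force on the tool from outside, world axes, zero at the start; "ft_torque": the same for the moment, N m; "finger_gap": finger opening in mm.
Only numpy, scipy, OpenCV 4.12 (cv2) and the standard library are available. Lean on these libraries where they do the work, as an engineer would, in place of code of your own. Each camera call takes 0.05 s, during which the arm holds its last target. There are 200 camera calls.

### The job

Push the flow controller (its upright fin is the handle) along the bench top, keeping it down on the bench and upright, round the vial rack and the valve manifold without touching either, and on between the two guide rails of the docking bay. There press it gently square onto the spring probe at the back with about 10 N for half a second (more than 18 N harms the probe, and do not wedge it hard against the rails), then let go, so that it stays in the bay still resting against the probe. Leave the flask, beaker and wrench where they are.

Things in the scene. Friction and masses are not known exactly. Their poses are not given: they have to be found in the camera images.
- controller_center (a point): Centre of the loose flow controller (0.6-1.1 kg), 47 mm above its underside: grey box (58x66 mm, to 50 mm height) on an aluminium foot 68 (own x) by 66 mm (own y), 18 mm tall. Flat front with round steel port looks along own -y: it goes first into the bay and meets the probe. The back (+y) has a brass stub. Slippery glides: bench friction 1 to 3 N, varies
- controller_fin (a point): Grip point on the controller's handle, on its middle axis, 76 mm above its underside: an upright aluminium fin on top of the box, 46 mm (own x) by 12 mm (own y), from 50 to 94 mm height; grip it across its y faces. Same axes as the controller
- bay: Docking bay fixed on the bench: two parallel dark steel rails, own y -50 to +50 mm, 30 mm tall, inner faces at x = +-38 mm (4 mm play each side of the controller's foot), outer at +-50. Mouth at own +y; flared ends reach to y = +72, x = +-60 mm. Origin: middle of the bay, on the bench. The controller goes in along the bay's -y, its axes parallel to the bay's
- probe: Spring probe fixed behind the bay, same origin and axes as the bay: grey housing 50 mm wide, 46 mm tall, at own y -115 to -85 mm. A steel sleeve (20 mm across, axis 32 mm above the bench) with brass plunger tip (18 mm across) points along +y into the bay; it stays pointing along the bay's middle line
- probe_tip_in (a point): Where the probe's free brass tip lies when its sleeve is fully in (bay y = -45 mm, 32 mm above the bench). The sleeve is set out by an unknown 0 to 30 mm, different each time, so first touch comes with the controller's centre at bay y -12 to +18 mm. The tip then yields 1 mm per 4 N (8 mm at most; damped, so come slowly): 10 N is 2.5 mm past first touch. On release it eases back a little
- vial_rack: Fixed obstacle: white rack 140 mm (own x) by 44 mm (own y), 30 mm tall, with five capped vials on it up to 48 mm; origin at the centre of its underside. It may change places with the manifold
- manifold: Fixed obstacle: aluminium valve manifold 140 mm (own x) by 44 mm (own y), 30 mm tall, with three black hand knobs on it up to 48 mm; origin at the centre of its underside
- flask: Loose glass bottle with blue cap, 66 mm across, 130 mm tall, origin under its centre; bystander
- beaker: Loose empty glass beaker, 68 mm across, 75 mm tall, origin under its centre; bystander
- wrench: Loose steel wrench 150 mm long lying along its own x, about 10 mm thick; origin under its middle; bystander
Mind the look-alikes: they are no part of the job. Leave any red look-alike of the part that bears controller_center alone. What is shaped like the probe but orange is not meant.

How it is judged:
By the outcome, as a careful person would: the job done as asked, in the order asked, and still so for the second after the job is handed in, with the robot touching nothing.
It also fails if it takes over 72 s, if anything falls off the work surface, if the arm or the gripper's body presses on something with over 40 N, if the wrist force passes 120 N, or if a joint passes its speed limit or range.

## Working session

There is one attempt and no reset: what is moved stays moved. The work goes in short steps, Python scripts to look and compute and a tool call to move; the robot and the scene stay as the last step left them, time stands still between calls to the robot, and variables do not carry over. Pictures are saved under pics/ and viewed, about 8 in all and at most 12, crops included, and the job is handed in when it is done.

Besides the shell and the picture viewer there is one more tool, called as a command line: name --argument value ..., lists and objects as JSON in quotes. apply_moves: Moves the arm, as the interface text tells. Its arguments: {"type":"object","properties":{"targets":{"type":"array","items":{"type":"object","properties":{"hand":{"type":"number"},"x":{"type":"number"},"y":{"type":"number"},"z":{"type":"number"},"roll":{"type":"number"}}}},"squeeze":{"type":"number"}},"required":["targets"]}

```bash
mkdir -p pics; cat > h.py <<'E'
import numpy as np, cv2
from scipy.spatial.transform import Rotation as R
from plant import sensors, get_image, camera_info, job, bot
def cam(n):
    c=camera_info(n); return c, R.from_euler('xyz',c['attitude']).as_matrix(), np.array(c['xyz'])
def rays(n,uv):
    c,Rm,o=cam(n); uv=np.atleast_2d(uv).astype(float)
    d=np.c_[(uv[:,0]-c['cx'])/c['fx'],(uv[:,1]-c['cy'])/c['fy']]; s=d.copy()
    for _ in range(20): s=d/(1+c['k1']*(s**2).sum(1,keepdims=True))
    return o, np.c_[s[:,0],-s[:,1],-np.ones(len(s))]@Rm.T
def plane(n,uv,z):
    o,r=rays(n,uv); return o+r*((z-o[2])/r[:,2])[:,None]
def cloud(n,dep):
    h,w=dep.shape; u,v=np.meshgrid(np.arange(w),np.arange(h))
    o,r=rays(n,np.c_[u.ravel(),v.ravel()]); return (o+r*dep.ravel()[:,None]).reshape(h,w,3)
def shot(n,tag):
    p,d=get_image(n); cv2.imwrite(f'pics/{tag}.png',cv2.cvtColor(p,cv2.COLOR_RGB2BGR)); np.savez(f'pics/{tag}.npz',p=p,d=d); return p,d
E
python3 - <<'E'
from h import *
for n in('top','side'):
    shot(n,n+'0'); print(camera_info(n))
s=sensors.get_obs(); print(s)
E
```

```text
{'fx': 396.77915042737436, 'fy': 396.77915042737436, 'cx': 273.45079554908574, 'cy': 211.49769834698182, 'k1': 0.004552230668717262, 'xyz': array([ 527.12269428,   -2.29154916, 1009.74855228]), 'attitude': array([ 0.0473825 , -0.01623584, -1.554896  ])}
{'fx': 432.74911982412806, 'fy': 432.74911982412806, 'cx': 276.17229590014847, 'cy': 212.61017484559088, 'k1': -0.12211039656232778, 'xyz': array([  545.03392849, -1028.38733144,   673.44084287]), 'attitude': array([ 1.05855911,  0.00918773, -0.067404  ])}
{'time': 0.1, 'joint_positions': array([-1.37821361,  0.41183038, -0.01271833,  1.596931  ,  0.00560998,
        1.13430373, -0.08215371]), 'qd': array([-0.00185083, -0.0031259 ,  0.00127553, -0.00130656,  0.00024056,
       -0.00098088, -0.00107371]), 'effort': array([ 3.23889988e-03, -6.01827979e+01,  6.84385244e-01, -3.00086832e+01,
        1.39839534e-02,  6.48937115e-03,  7.15601163e-05]), 'tcp_pos': array([161.07168012, 603.440645  , 230.54262981]), 'tcp_rot': array([-3.14015994e+00,  1.07631614e-04,  2.88089038e+00]), 'wrist_force': array([0.38368839, 0.29993968, 0.170612  ]), 'ft_torque': array([ 0.0234552 , -0.01620017,  0.03397894]), 'finger_gap': 85.55609089194567}
```

View pics/top0.png

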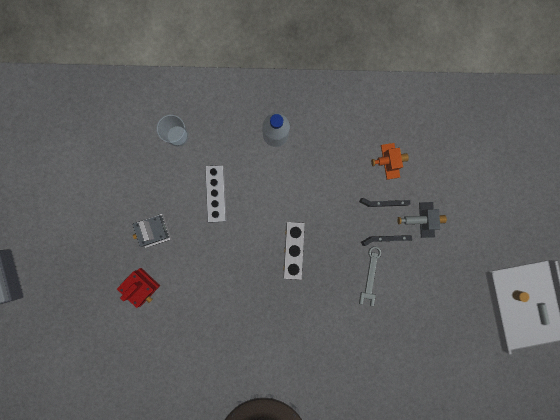

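View pics/side0.png

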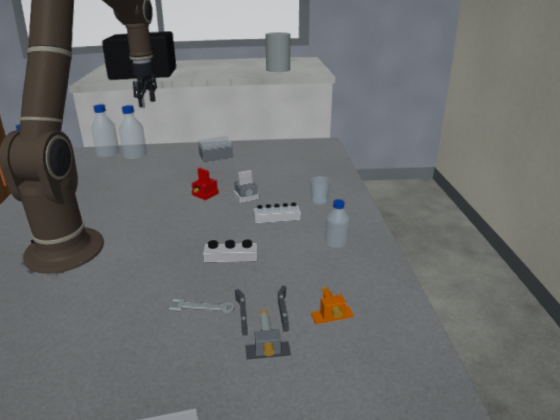

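The candidates for the controller are a grey unit at top pixel (152,231) and a red one at (138,288). Grey fits. For the probe there is a grey one at (428,220), behind the dark rails, and an orange one at (393,160). Again grey fits. The rack is at (215,193), the manifold at (294,250), the flask at (276,128), the beaker at (172,130) and the wrench at (371,277). I'll confirm these with an enlarged crop and take measurements.

```bash
python3 - <<'E'
from h import *
f=np.load('pics/top0.npz');p,d=f['p'],f['d']
a=cv2.resize(p[195:315,100:200],None,fx=4,fy=4,interpolation=cv2.INTER_CUBIC)
b=cv2.resize(p[140:260,350:450],None,fx=4,fy=4,interpolation=cv2.INTER_CUBIC)
cv2.imwrite('pics/crop0.png',cv2.cvtColor(np.hstack([a,b]),cv2.COLOR_RGB2BGR))
C=cloud('top',d); Z=C[...,2]
print('bench z',np.median(Z[300:330,180:220]), (d==0).mean())
def rep(name,u0,u1,v0,v1,z0,z1):
    m=np.zeros(Z.shape,bool); m[v0:v1,u0:u1]=True; m&=(Z>z0)&(Z<z1)
    P=C[m]
    if len(P)<5: print(name,len(P)); return
    r=cv2.minAreaRect(P[:,:2].astype(np.float32)); print(name,len(P),'mean',P.mean(0).round(1),'rect',np.round(r[0],1),np.round(r[1],1),round(r[2],1))
rep('fin',120,180,205,255,80,105)
rep('box',120,180,205,255,40,60)
rep('foot',120,180,205,255,9,26)
rep('all',120,180,205,255,9,120)
rep('red all',105,170,260,315,9,120)
rep('rack',195,235,155,230,15,60)
rep('manif',275,315,210,290,15,60)
rep('railU',355,415,190,213,15,40)
rep('railL',355,416,230,250,15,40)
rep('sleeve',395,425,210,230,15,60)
rep('housing',418,450,195,245,25,60)
rep('flask',255,300,105,150,20,150)
rep('beaker',150,195,110,150,20,90)
rep('wrench',355,385,243,310,4,20)
E
```

```text
bench z 0.3486750424429488 0.004009353741496599
fin 135 mean [522.2 279.8  92.3] rect [522.3 281. ] [45.5 12.9] 20.7
box 510 mean [522.5 276.8  50. ] rect [521.4 283.4] [57.9 72.2] 19.8
foot 115 mean [514.  265.9  17.7] rect [522.4 281. ] [68.  66.6] 19.9
all 866 mean [521.1 275.4  52.4] rect [520.1 286.2] [68.  78.6] 20.5
red all 957 mean [385.5 303.7  51. ] rect [379.9 305.4] [78.5 66.5] 46.1
rack 1028 mean [616.  126.8  33.4] rect [616.9 128.2] [139.9  44.6] 3.7
manif 1024 mean [479.4 -68.3  35.5] rect [479.2 -69. ] [ 44.2 140. ] 87.6
railU 255 mean [ 600.7 -294.5   29.5] rect [ 600.6 -294.6] [120.   18.6] 88.4
railL 245 mean [ 511.1 -298.8   30. ] rect [ 510.8 -299.3] [ 17.8 120.4] 7.5
sleeve 229 mean [ 559.8 -361.2   37.3] rect [ 558.6 -360.3] [47.9 69.1] 3.4
housing 417 mean [ 561.3 -405.    43.6] rect [ 561.3 -406.3] [49.  69.9] 0.8
flask 716 mean [764.2 -18.3  92.7] rect [773.  -18.8] [64.4 63.6] 55.7
beaker 486 mean [770.  234.9  54. ] rect [764.7 230.4] [65.7 65.7] 88.9
wrench 514 mean [ 413.7 -263.2    7.6] rect [ 416.3 -263. ] [165.6  73.7] 0.2
```

View pics/crop0.png

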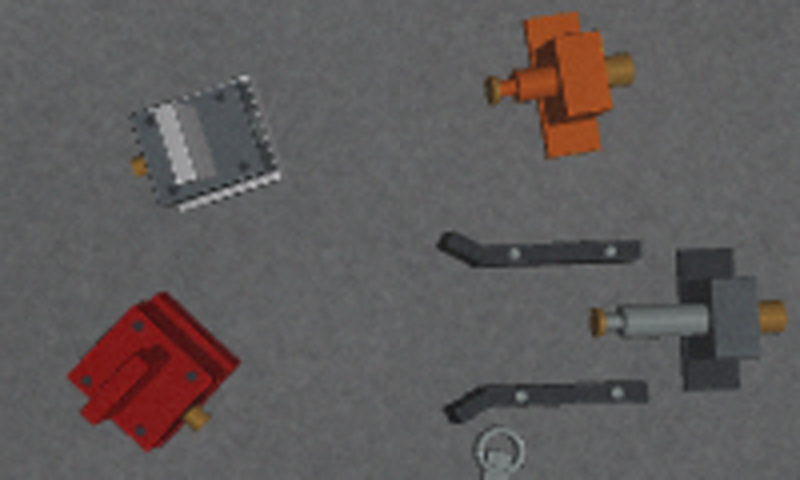

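The crop confirms it. The grey controller has its brass stub at the left (back) and its front facing right, towards the bay. The grey probe sits between the dark rails, and the red and orange units are look-alikes. Next I'll measure the bay axis and the probe tip.

```bash
python3 - <<'E'
from h import *
f=np.load('pics/top0.npz');p,d=f['p'].astype(int),f['d']
C=cloud('top',d); Z=C[...,2]
def sel(u0,u1,v0,v1,z0,z1):
    m=np.zeros(Z.shape,bool); m[v0:v1,u0:u1]=True; return m&(Z>z0)&(Z<z1)
L={}
for n,b in(('U',(355,416,190,213)),('L',(355,418,230,250))):
    P=C[sel(*b,24,36)]; print(n,'y range',P[:,1].min().round(1),P[:,1].max().round(1))
    ymin=P[:,1].min(); Q=P[P[:,1]<ymin+93]
    k=np.polyfit(Q[:,1],Q[:,0],1); L[n]=k
    r=cv2.minAreaRect(Q[:,:2].astype(np.float32)); print(n,'slope',k,'deg',np.degrees(np.arctan(k[0])),'rect',r,'back end',ymin)
P=C[sel(395,425,208,232,30,60)]; 
k=np.polyfit(P[:,1],P[:,0],1); print('sleeve',k,np.degrees(np.arctan(k[0])),'ymax',P[:,1].max(),'n',len(P))
for y in(-230,-260,-290,-320,-350): print(y,[np.polyval(L[n],y).round(1) for n in 'UL'],np.polyval(k,y).round(1))
P=C[sel(418,450,195,245,40,60)]; Q=P[np.abs(P[:,2]-46)<3]; print('housing',cv2.minAreaRect(Q[:,:2].astype(np.float32)),Q.mean(0))
# brass tip
m=sel(393,412,208,232,10,60)&(p[...,0]-p[...,2]>35); print('brass',C[m].mean(0).round(1),C[m].min(0).round(1),C[m].max(0).round(1),m.sum())
m=np.zeros(Z.shape,bool);m[208:232,393:412]=True;m&=(p[...,0]-p[...,2]>35); v,u=np.nonzero(m);print(u.min(),u.max(),v.min(),v.max(),plane('top',[[u.min()-.5,v.mean()]],32))
E
```

```text
U y range -354.8 -235.2
U slope [-4.89698976e-02  5.85432504e+02] deg -2.8035288840922474 rect ((600.5314331054688, -308.4273681640625), (11.808601379394531, 93.48667907714844), 2.856640100479126) back end -354.84502205181866
L y range -360.0 -239.7
L slope [-4.01649709e-02  5.00195903e+02] deg -2.3000470180308326 rect ((512.8575439453125, -313.3756103515625), (11.898412704467773, 92.951171875), 2.6815757751464844) back end -359.9753085725407
sleeve [-3.06228295e-02  5.48225108e+02] -1.754010745273528 ymax -325.54101579085943 n 198
-230 [np.float64(596.7), np.float64(509.4)] 555.3
-260 [np.float64(598.2), np.float64(510.6)] 556.2
-290 [np.float64(599.6), np.float64(511.8)] 557.1
-320 [np.float64(601.1), np.float64(513.0)] 558.0
-350 [np.float64(602.6), np.float64(514.3)] 558.9
housing ((561.300537109375, -406.12554931640625), (50.9292106628418, 54.142887115478516), 44.0325927734375) [ 561.71168738 -406.99221893   46.09370358]
brass [ 557.  -328.3   38.9] [ 550.3 -332.    35.5] [ 565.  -325.5   41.8] 15
399 401 217 223 [[ 557.16468114 -327.42793828   32.        ]]
```

apply_moves --targets '[{"hand":-1,"roll":-0.1226},{"roll":-0.1226},{"roll":-0.1226},{"roll":-0.1226},{"roll":-0.1226},{"x":-0.0152,"y":-0.0285,"z":0.004},{"x":-0.0152,"y":-0.0285,"z":0.004},{"x":-0.0152,"y":-0.0285,"z":0.004},{"x":-0.0152,"y":-0.0285,"z":0.004},{"x":-0.0152,"y":-0.0285,"z":0.004},{"x":-0.0152,"y":-0.0285,"z":0.004},{"x":-0.0152,"y":-0.0285,"z":0.004},{"x":-0.0152,"y":-0.0285,"z":0.004},{"x":-0.0152,"y":-0.0285,"z":0.004},{"x":-0.0152,"y":-0.0285,"z":0.004},{"x":-0.0152,"y":-0.0285,"z":0.004},{"x":-0.0152,"y":-0.0285,"z":0.004},{"x":-0.0152,"y":-0.0285,"z":0.004},{"x":-0.0152,"y":-0.0285,"z":0.004},{"x":-0.0152,"y":-0.0285,"z":0.004}]'

```text
schema error: expected keys hand, x, y, z, roll
```

apply_moves --targets '[{"hand":-1,"x":0,"y":0,"z":0,"roll":-0.1226},{"hand":-1,"x":0,"y":0,"z":0,"roll":-0.1226},{"hand":-1,"x":0,"y":0,"z":0,"roll":-0.1226},{"hand":-1,"x":0,"y":0,"z":0,"roll":-0.1226},{"hand":-1,"x":0,"y":0,"z":0,"roll":-0.1226},{"hand":-1,"x":-0.0152,"y":-0.0285,"z":0.004,"roll":0},{"hand":-1,"x":-0.0152,"y":-0.0285,"z":0.004,"roll":0},{"hand":-1,"x":-0.0152,"y":-0.0285,"z":0.004,"roll":0},{"hand":-1,"x":-0.0152,"y":-0.0285,"z":0.004,"roll":0},{"hand":-1,"x":-0.0152,"y":-0.0285,"z":0.004,"roll":0},{"hand":-1,"x":-0.0152,"y":-0.0285,"z":0.004,"roll":0},{"hand":-1,"x":-0.0152,"y":-0.0285,"z":0.004,"roll":0},{"hand":-1,"x":-0.0152,"y":-0.0285,"z":0.004,"roll":0},{"hand":-1,"x":-0.0152,"y":-0.0285,"z":0.004,"roll":0},{"hand":-1,"x":-0.0152,"y":-0.0285,"z":0.004,"roll":0},{"hand":-1,"x":-0.0152,"y":-0.0285,"z":0.004,"roll":0},{"hand":-1,"x":-0.0152,"y":-0.0285,"z":0.004,"roll":0},{"hand":-1,"x":-0.0152,"y":-0.0285,"z":0.004,"roll":0},{"hand":-1,"x":-0.0152,"y":-0.0285,"z":0.004,"roll":0},{"hand":-1,"x":-0.0152,"y":-0.0285,"z":0.004,"roll":0}]'

```text
time: 2.1
tcp_pos: [523.3, 280.2, 170.8]
tcp_rot: [-3.141, -0.001, -2.789]
wrist_force: [1.5, 0.1, -1.0]
finger_gap: 85.5
```

```bash
cat > go.py <<'E'
import sys
from h import *
s=sensors.get_obs(); t=s['tcp_pos']; Rm=R.from_euler('xyz',s['tcp_rot']).as_matrix()
print('t',s['time'],'tcp',t.round(2),'rot',s['tcp_rot'].round(4),'tooly deg',np.degrees(np.arctan2(Rm[1,1],Rm[0,1])).round(2),'F',s['wrist_force'].round(2),'T',s['ft_torque'].round(2),'gap',s['finger_gap'].round(2))
print('q',s['joint_positions'].round(2))
for a in sys.argv[1:]:
    w=np.array(eval(a)); print(w,'tool shift',(Rm.T@(w-t)).round(2))
E
python3 go.py "[522.3,281,57]"
```

```text
Traceback (most recent call last):
  File "go.py", line 4, in <module>
    print('t',s['time'],'tcp',t.round(2),'rot',s['tcp_rot'].round(4),'tooly deg',np.degrees(np.arctan2(Rm[1,1],Rm[0,1])).round(2),'F',s['wrist_force'].round(2),'T',s['ft_torque'].round(2),'gap',s['finger_gap'].round(2))
                                                                                                                                                                                                  ^^^^^^^^^^^^^^^^^^^^^
AttributeError: 'float' object has no attribute 'round'
```

apply_moves --targets '[{"hand":-1,"x":0,"y":0,"z":0,"roll":0},{"hand":-1,"x":0,"y":0,"z":0.018,"roll":0},{"hand":-1,"x":0,"y":0,"z":0.018,"roll":0},{"hand":-1,"x":0,"y":0,"z":0.018,"roll":0},{"hand":-1,"x":0,"y":0,"z":0.018,"roll":0},{"hand":-1,"x":0,"y":0,"z":0.018,"roll":0},{"hand":-1,"x":0,"y":0,"z":0.01,"roll":0},{"hand":-1,"x":0,"y":0,"z":0,"roll":0},{"hand":-1,"x":0,"y":0,"z":0,"roll":0}]'

```text
time: 3.0
tcp_pos: [522.7, 281.5, 71.6]
tcp_rot: [3.142, 0.0, -2.789]
wrist_force: [-0.0, 0.0, 0.5]
finger_gap: 85.8
```

```bash
sed -i "s/s\['finger_gap'\].round(2)/round(s['finger_gap'],2)/" go.py; python3 go.py "[522.3,281,57]"
```

```text
t 3.0 tcp [522.69 281.52  71.61] rot [ 3.1415e+00  1.0000e-04 -2.7892e+00] tooly deg 110.19 F [-0.02  0.01  0.46] T [-0.03  0.    0.05] gap 85.81
q [-0.59  0.54  0.02  1.82 -0.01  0.78  1.36]
[522.3 281.   57. ] tool shift [ 0.55 -0.36 14.61]
```

apply_moves --targets '[{"hand":-1,"x":0.0005,"y":-0.0004,"z":0.0073,"roll":0},{"hand":-1,"x":0,"y":0,"z":0.0073,"roll":0},{"hand":-1,"x":0,"y":0,"z":0,"roll":0},{"hand":0.2,"x":0,"y":0,"z":0,"roll":0},{"hand":0.4,"x":0,"y":0,"z":0,"roll":0},{"hand":0.5,"x":0,"y":0,"z":0,"roll":0},{"hand":0.6,"x":0,"y":0,"z":0,"roll":0},{"hand":0.7,"x":0,"y":0,"z":0,"roll":0},{"hand":0.8,"x":0,"y":0,"z":0,"roll":0},{"hand":1,"x":0,"y":0,"z":0,"roll":0},{"hand":1,"x":0,"y":0,"z":0,"roll":0},{"hand":1,"x":0,"y":0,"z":0,"roll":0},{"hand":1,"x":0,"y":0,"z":0,"roll":0}]' --squeeze 40

```text
time: 4.3
tcp_pos: [522.4, 280.9, 56.9]
tcp_rot: [3.141, 0.0, -2.789]
wrist_force: [-1.2, 0.7, 2.5]
finger_gap: 11.4
```

```bash
python3 go.py "[500,220,57]"
```

```text
t 4.3 tcp [522.37 280.94  56.86] rot [ 3.1413e+00  3.0000e-04 -2.7893e+00] tooly deg 110.19 F [-1.23  0.67  2.47] T [ 0.15  0.19 -0.04] gap 11.43
q [-0.59  0.56  0.02  1.83 -0.02  0.75  1.36]
[500 220  57] tool shift [ 42.02 -49.48  -0.17]
```

apply_moves --targets '[{"hand":1,"x":0.0025,"y":-0.003,"z":0,"roll":0},{"hand":1,"x":0.0055,"y":-0.006,"z":0,"roll":0},{"hand":1,"x":0.0075,"y":-0.0075,"z":0,"roll":0},{"hand":1,"x":0.0075,"y":-0.008,"z":0,"roll":0},{"hand":1,"x":0.0075,"y":-0.008,"z":0,"roll":0},{"hand":1,"x":0.0075,"y":-0.008,"z":0,"roll":0},{"hand":1,"x":0.0075,"y":-0.0075,"z":0,"roll":0},{"hand":1,"x":0.0055,"y":-0.006,"z":0,"roll":0},{"hand":1,"x":0.002,"y":-0.002,"z":0,"roll":0},{"hand":1,"x":0,"y":0,"z":0,"roll":0.0304},{"hand":1,"x":0,"y":0,"z":0,"roll":0.055},{"hand":1,"x":0,"y":0,"z":0,"roll":0.055},{"hand":1,"x":0,"y":0,"z":0,"roll":0.055},{"hand":1,"x":0,"y":0,"z":0,"roll":0.055},{"hand":1,"x":0,"y":0,"z":0,"roll":0.055},{"hand":1,"x":0,"y":0,"z":0,"roll":0},{"hand":1,"x":0,"y":0,"z":0,"roll":0}]'

```text
time: 6.0
tcp_pos: [491.9, 209.5, 56.8]
tcp_rot: [-3.141, -0.0, -3.096]
wrist_force: [0.1, 0.6, 6.7]
finger_gap: 11.3
```

```bash
python3 go.py "[492,25,57]"; python3 -c "
from h import *
p,d=shot('top','t1'); C=cloud('top',d); m=(C[...,2]>80)&(C[...,2]<100); print(m.sum())"
```

```text
t 6.0 tcp [491.88 209.52  56.82] rot [-3.1410e+00 -3.0000e-04 -3.0961e+00] tooly deg 92.6 F [0.11 0.62 6.73] T [ 0.05 -0.04 -0.1 ] gap 11.33
q [-0.57  0.48  0.1   1.98 -0.07  0.68  1.19]
[492  25  57] tool shift [ 8.2600e+00 -1.8434e+02 -6.0000e-02]
318
```

apply_moves --targets '[{"hand":1,"x":0.0002,"y":-0.004,"z":0,"roll":0},{"hand":1,"x":0.0004,"y":-0.008,"z":0,"roll":0},{"hand":1,"x":0.0005,"y":-0.011,"z":0,"roll":0},{"hand":1,"x":0.0005,"y":-0.012,"z":0,"roll":0},{"hand":1,"x":0.0005,"y":-0.012,"z":0,"roll":0},{"hand":1,"x":0.0005,"y":-0.012,"z":0,"roll":0},{"hand":1,"x":0.0005,"y":-0.012,"z":0,"roll":0},{"hand":1,"x":0.0005,"y":-0.012,"z":0,"roll":0},{"hand":1,"x":0.0005,"y":-0.012,"z":0,"roll":0},{"hand":1,"x":0.0005,"y":-0.012,"z":0,"roll":0},{"hand":1,"x":0.0005,"y":-0.012,"z":0,"roll":0},{"hand":1,"x":0.0005,"y":-0.012,"z":0,"roll":0},{"hand":1,"x":0.0005,"y":-0.012,"z":0,"roll":0},{"hand":1,"x":0.0005,"y":-0.012,"z":0,"roll":0},{"hand":1,"x":0.0005,"y":-0.012,"z":0,"roll":0},{"hand":1,"x":0.0005,"y":-0.011,"z":0,"roll":0},{"hand":1,"x":0.0004,"y":-0.006,"z":0,"roll":0},{"hand":1,"x":0.0002,"y":-0.0005,"z":0,"roll":0},{"hand":1,"x":0,"y":0,"z":0,"roll":0}]'

```text
time: 7.95
tcp_pos: [492.4, 24.6, 56.8]
tcp_rot: [-3.141, -0.0, -3.096]
wrist_force: [0.4, -0.4, 6.3]
finger_gap: 11.5
```

```bash
python3 go.py "[607,25,57]" "[607,-160,57]"
```

```text
t 7.95 tcp [492.38  24.62  56.82] rot [-3.1412e+00 -1.0000e-04 -3.0962e+00] tooly deg 92.6 F [ 0.38 -0.45  6.27] T [-0.06 -0.23 -0.02] gap 11.5
q [-0.24  0.43  0.11  2.08 -0.08  0.64  1.54]
[607  25  57] tool shift [-114.52   -4.83   -0.2 ]
[ 607 -160   57] tool shift [-1.0612e+02 -1.8964e+02 -1.2000e-01]
```

Now the sideways shift to x = 607.

apply_moves --targets '[{"hand":1,"x":-0.004,"y":-0.0002,"z":0,"roll":0},{"hand":1,"x":-0.008,"y":-0.0004,"z":0,"roll":0},{"hand":1,"x":-0.011,"y":-0.0005,"z":0,"roll":0},{"hand":1,"x":-0.012,"y":-0.0005,"z":0,"roll":0},{"hand":1,"x":-0.012,"y":-0.0005,"z":0,"roll":0},{"hand":1,"x":-0.012,"y":-0.0005,"z":0,"roll":0},{"hand":1,"x":-0.012,"y":-0.0005,"z":0,"roll":0},{"hand":1,"x":-0.012,"y":-0.0005,"z":0,"roll":0},{"hand":1,"x":-0.012,"y":-0.0005,"z":0,"roll":0},{"hand":1,"x":-0.011,"y":-0.0005,"z":0,"roll":0},{"hand":1,"x":-0.007,"y":-0.0003,"z":0,"roll":0},{"hand":1,"x":-0.0015,"y":0,"z":0,"roll":0},{"hand":1,"x":0,"y":0,"z":0,"roll":0}]'

```text
time: 9.25
tcp_pos: [605.8, 25.2, 56.9]
tcp_rot: [-3.141, -0.003, -3.096]
wrist_force: [-4.5, 0.1, 11.1]
finger_gap: 11.2
```

```bash
python3 go.py "[607,-160,57]"
```

```text
t 9.25 tcp [605.79  25.21  56.87] rot [-3.1412e+00 -2.9000e-03 -3.0958e+00] tooly deg 92.62 F [-4.46  0.09 11.06] T [-0.03  0.75 -0.  ] gap 11.24
q [-0.21  0.58  0.12  1.8  -0.09  0.77  1.57]
[ 607 -160   57] tool shift [ 7.2700e+00 -1.8507e+02 -4.0000e-02]
```

apply_moves --targets '[{"hand":1,"x":0.0002,"y":-0.004,"z":-0.0001,"roll":0},{"hand":1,"x":0.0004,"y":-0.008,"z":0,"roll":0},{"hand":1,"x":0.0005,"y":-0.011,"z":0,"roll":0},{"hand":1,"x":0.0005,"y":-0.012,"z":0,"roll":0},{"hand":1,"x":0.0005,"y":-0.012,"z":0,"roll":0},{"hand":1,"x":0.0005,"y":-0.012,"z":0,"roll":0},{"hand":1,"x":0.0005,"y":-0.012,"z":0,"roll":0},{"hand":1,"x":0.0005,"y":-0.012,"z":0,"roll":0},{"hand":1,"x":0.0005,"y":-0.012,"z":0,"roll":0},{"hand":1,"x":0.0005,"y":-0.012,"z":0,"roll":0},{"hand":1,"x":0.0005,"y":-0.012,"z":0,"roll":0},{"hand":1,"x":0.0005,"y":-0.012,"z":0,"roll":0},{"hand":1,"x":0.0005,"y":-0.012,"z":0,"roll":0},{"hand":1,"x":0.0005,"y":-0.012,"z":0,"roll":0},{"hand":1,"x":0.0005,"y":-0.012,"z":0,"roll":0},{"hand":1,"x":0.0005,"y":-0.011,"z":0,"roll":0},{"hand":1,"x":0.0004,"y":-0.006,"z":0,"roll":0},{"hand":1,"x":0,"y":-0.001,"z":0,"roll":0},{"hand":1,"x":0,"y":0,"z":0,"roll":0}]'

```text
time: 11.15
tcp_pos: [607.3, -159.4, 56.9]
tcp_rot: [3.141, -0.001, -3.096]
wrist_force: [0.0, 1.3, 6.5]
finger_gap: 11.4
```

```bash
python3 go.py "[550,-165,57]"
```

```text
t 11.15 tcp [ 607.28 -159.45   56.87] rot [ 3.1412e+00 -9.0000e-04 -3.0957e+00] tooly deg 92.63 F [0.03 1.31 6.5 ] T [ 0.19 -0.07 -0.02] gap 11.39
q [ 0.09  0.6   0.12  1.75 -0.1   0.8   1.88]
[ 550 -165   57] tool shift [57.48 -2.92 -0.08]
```

apply_moves --targets '[{"hand":1,"x":0.003,"y":-0.0003,"z":0,"roll":0},{"hand":1,"x":0.006,"y":-0.0003,"z":0,"roll":0},{"hand":1,"x":0.009,"y":-0.0004,"z":0,"roll":0},{"hand":1,"x":0.01,"y":-0.0005,"z":0,"roll":0},{"hand":1,"x":0.01,"y":-0.0005,"z":0,"roll":0},{"hand":1,"x":0.01,"y":-0.0005,"z":0,"roll":0},{"hand":1,"x":0.006,"y":-0.0003,"z":0,"roll":0},{"hand":1,"x":0.003,"y":-0.0001,"z":0,"roll":0},{"hand":1,"x":0.0005,"y":0,"z":0,"roll":0},{"hand":1,"x":0,"y":0,"z":0,"roll":0}]'

```text
time: 12.15
tcp_pos: [549.6, -165.3, 56.8]
tcp_rot: [3.142, -0.001, -3.095]
wrist_force: [-0.5, -0.0, 8.4]
finger_gap: 11.7
```

```bash
python3 go.py; python3 - <<'E'
from h import *
out=[]
p,d=shot('top','t2'); out.append(cv2.resize(p[150:290,290:460],(680,560)))
q,e=shot('side','s2'); out.append(cv2.resize(q[200:340,180:360],(720,560)))
cv2.imwrite('pics/c2.png',cv2.resize(cv2.cvtColor(np.hstack(out),cv2.COLOR_RGB2BGR),(800,320)))
C=cloud('side',e); Z=C[...,2]; X=C[...,0];Y=C[...,1]
# front face of controller: y about -165-33
for z0,z1 in((3,16),(22,30),(38,48)):
    m=(abs(X-550)<50)&(Y>-215)&(Y<-180)&(Z>z0)&(Z<z1); P=C[m]
    if len(P)<5: print(z0,len(P)); continue
    k=np.polyfit(P[:,0],P[:,1],1); r=P[:,1]-np.polyval(k,P[:,0]); i=abs(r)<3; P=P[i]; k=np.polyfit(P[:,0],P[:,1],1)
    print(z0,len(P),'x',P[:,0].min().round(1),P[:,0].max().round(1),'y mean',P[:,1].mean().round(1),'yaw',np.degrees(np.arctan(k[0])).round(2))
# rails tops from side cam
for lo,hi in((590,615),(500,525)):
    m=(X>lo)&(X<hi)&(Y>-370)&(Y<-270)&(Z>25)&(Z<35); P=C[m]; k=np.polyfit(P[:,1],P[:,0],1)
    print('rail',len(P),np.polyval(k,-307).round(1),np.degrees(np.arctan(-k[0])).round(2),P[:,1].min().round(1))
E
```

```text
t 12.15 tcp [ 549.58 -165.35   56.84] rot [ 3.1415e+00 -1.3000e-03 -3.0951e+00] tooly deg 92.67 F [-0.53 -0.01  8.4 ] T [-0.1  -0.04 -0.05] gap 11.74
q [ 0.12  0.53  0.12  1.89 -0.09  0.73  1.91]
3 107 x 511.5 599.6 y mean -197.1 yaw 1.5
22 56 x 524.7 578.1 y mean -196.9 yaw 3.1
38 73 x 525.3 580.6 y mean -197.0 yaw 2.79
rail 166 602.5 2.72 -358.1
rail 162 514.3 2.34 -361.2
```

View pics/c2.png

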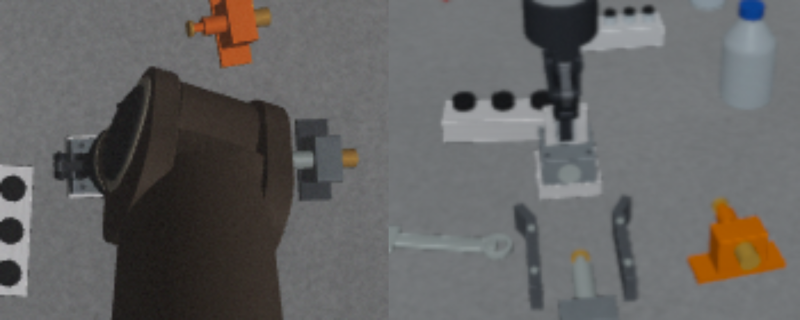

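Top view: the rails are hidden by the arm. Side crop: the controller sits upright and square before the mouth, with its front port towards the probe. Both cameras agree within about 1 mm sideways (4 mm play each side). I'll go in.

apply_moves --targets '[{"hand":1,"x":-0.0004,"y":-0.003,"z":0,"roll":0},{"hand":1,"x":0,"y":-0.006,"z":0,"roll":0},{"hand":1,"x":0,"y":-0.007,"z":0,"roll":0},{"hand":1,"x":0,"y":-0.007,"z":0,"roll":0},{"hand":1,"x":0,"y":-0.007,"z":0,"roll":0},{"hand":1,"x":0,"y":-0.007,"z":0,"roll":0},{"hand":1,"x":0,"y":-0.007,"z":0,"roll":0},{"hand":1,"x":0,"y":-0.007,"z":0,"roll":0},{"hand":1,"x":0,"y":-0.007,"z":0,"roll":0},{"hand":1,"x":0,"y":-0.007,"z":0,"roll":0},{"hand":1,"x":0,"y":-0.007,"z":0,"roll":0},{"hand":1,"x":0,"y":-0.007,"z":0,"roll":0},{"hand":1,"x":0,"y":-0.006,"z":0,"roll":0},{"hand":1,"x":0,"y":-0.005,"z":0,"roll":0},{"hand":1,"x":0,"y":-0.004,"z":0,"roll":0},{"hand":1,"x":0,"y":-0.003,"z":0,"roll":0},{"hand":1,"x":0,"y":-0.002,"z":0,"roll":0},{"hand":1,"x":0,"y":0,"z":0,"roll":0},{"hand":1,"x":0,"y":0,"z":0,"roll":0}]'

```text
time: 14.15
tcp_pos: [555.1, -262.3, 56.9]
tcp_rot: [3.139, -0.001, -3.094]
wrist_force: [-0.1, 4.1, 9.6]
finger_gap: 11.4
```

```bash
python3 go.py; python3 - <<'E'
from h import *
q,e=shot('side','s3'); cv2.imwrite('pics/c3.png',cv2.cvtColor(cv2.resize(q[230:370,180:360],(720,560),interpolation=cv2.INTER_CUBIC),cv2.COLOR_RGB2BGR))
C=cloud('side',e); X,Y,Z=C[...,0],C[...,1],C[...,2]
m=(abs(X-556)<45)&(Y>-310)&(Y<-280)&(Z>38)&(Z<48); P=C[m]; print('front',P.mean(0),P[:,0].min(),P[:,0].max())
p=q.astype(int); m=(abs(X-557)<15)&(Y<-310)&(Y>-350)&(Z>20)&(p[...,0]-p[...,2]>35); print('brass',m.sum(),C[m].mean(0) if m.any() else '',C[m][:,1].max() if m.any() else '')
E
```

```text
t 14.15 tcp [ 555.13 -262.32   56.91] rot [ 3.1394e+00 -1.1000e-03 -3.0938e+00] tooly deg 92.74 F [-0.14  4.14  9.64] T [ 0.8  -0.07 -0.02] gap 11.41
q [ 0.27  0.59  0.12  1.78 -0.1   0.78  2.07]
front [ 560.06103972 -293.74638862   42.96461981] 530.9455184804748 586.3067772447214
brass 24 [ 558.76075921 -328.37356811   37.52415635] -325.7540331893754
```

View pics/c3.png

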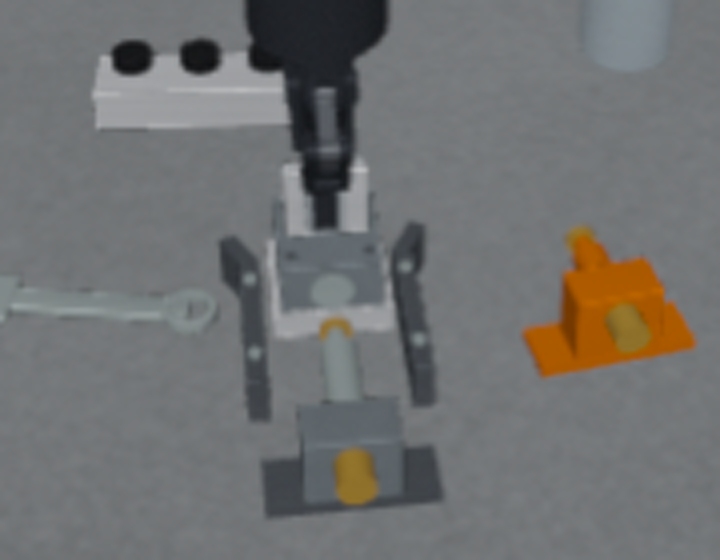

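The controller is between the rails at crop (333,290), with a gap on both sides. The sideways force is 0 and the tip is about 31 mm ahead. Next I'll creep forward.

apply_moves --targets '[{"hand":1,"x":0,"y":-0.002,"z":-0.0001,"roll":0},{"hand":1,"x":0,"y":-0.003,"z":0,"roll":0},{"hand":1,"x":0,"y":-0.004,"z":0,"roll":0},{"hand":1,"x":0,"y":-0.004,"z":0,"roll":0},{"hand":1,"x":0,"y":-0.004,"z":0,"roll":0},{"hand":1,"x":0,"y":-0.003,"z":0,"roll":0},{"hand":1,"x":0,"y":-0.002,"z":0,"roll":0},{"hand":1,"x":0,"y":-0.001,"z":0,"roll":0},{"hand":1,"x":0,"y":-0.0005,"z":0,"roll":0},{"hand":1,"x":0,"y":-0.0005,"z":0,"roll":0},{"hand":1,"x":0,"y":-0.0005,"z":0,"roll":0},{"hand":1,"x":0,"y":-0.0005,"z":0,"roll":0}]'

```text
time: 15.4
tcp_pos: [556.3, -286.6, 57.0]
tcp_rot: [3.139, -0.001, -3.093]
wrist_force: [-0.3, 5.8, 11.1]
finger_gap: 11.5
```

```bash
python3 go.py
```

```text
t 15.4 tcp [ 556.27 -286.64   56.96] rot [ 3.1385e+00 -1.5000e-03 -3.0934e+00] tooly deg 92.76 F [-0.32  5.81 11.07] T [ 1.15 -0.06  0.04] gap 11.48
q [ 0.31  0.6   0.12  1.75 -0.1   0.8   2.1 ]
```

apply_moves --targets '[{"hand":1,"x":0,"y":-0.0005,"z":-0.0001,"roll":0},{"hand":1,"x":0,"y":-0.0005,"z":0,"roll":0},{"hand":1,"x":0,"y":-0.0005,"z":0,"roll":0},{"hand":1,"x":0,"y":-0.0005,"z":0,"roll":0},{"hand":1,"x":0,"y":0,"z":0,"roll":0},{"hand":1,"x":0,"y":0,"z":0,"roll":0}]'

```text
time: 16.0
tcp_pos: [556.3, -288.8, 57.0]
tcp_rot: [3.139, -0.001, -3.093]
wrist_force: [0.8, 5.4, 10.4]
finger_gap: 11.5
```

```bash
python3 go.py
```

```text
t 16.0 tcp [ 556.34 -288.79   56.95] rot [ 3.1387e+00 -1.5000e-03 -3.0935e+00] tooly deg 92.76 F [ 0.79  5.39 10.36] T [ 1.06 -0.09  0.03] gap 11.5
q [ 0.31  0.6   0.12  1.75 -0.1   0.8   2.11]
```

apply_moves --targets '[{"hand":1,"x":0,"y":-0.0005,"z":-0.0001,"roll":0},{"hand":1,"x":0,"y":-0.0005,"z":0,"roll":0},{"hand":1,"x":0,"y":-0.0005,"z":0,"roll":0},{"hand":1,"x":0,"y":-0.0005,"z":0,"roll":0},{"hand":1,"x":0,"y":0,"z":0,"roll":0},{"hand":1,"x":0,"y":0,"z":0,"roll":0}]'

```text
time: 16.6
tcp_pos: [556.4, -290.9, 57.0]
tcp_rot: [3.139, -0.002, -3.094]
wrist_force: [-0.3, 5.2, 9.3]
finger_gap: 11.8
```

```bash
python3 go.py
```

```text
t 16.6 tcp [ 556.37 -290.86   56.95] rot [ 3.1387e+00 -1.6000e-03 -3.0935e+00] tooly deg 92.75 F [-0.33  5.2   9.33] T [ 0.94 -0.11  0.06] gap 11.79
q [ 0.32  0.61  0.12  1.75 -0.1   0.8   2.11]
```

apply_moves --targets '[{"hand":1,"x":0,"y":-0.0003,"z":0,"roll":0},{"hand":1,"x":0,"y":-0.0003,"z":0,"roll":0},{"hand":1,"x":0,"y":-0.0004,"z":0,"roll":0},{"hand":1,"x":0,"y":0,"z":0,"roll":0},{"hand":1,"x":0,"y":0,"z":0,"roll":0}]'

```text
time: 17.1
tcp_pos: [556.4, -291.8, 56.9]
tcp_rot: [3.139, -0.002, -3.093]
wrist_force: [-1.0, 5.2, 8.0]
finger_gap: 11.6
```

apply_moves --targets '[{"hand":1,"x":0,"y":-0.0003,"z":0,"roll":0},{"hand":1,"x":0,"y":-0.0003,"z":0,"roll":0},{"hand":1,"x":0,"y":-0.0004,"z":0,"roll":0},{"hand":1,"x":0,"y":0,"z":0,"roll":0},{"hand":1,"x":0,"y":0,"z":0,"roll":0}]'

```text
time: 17.6
tcp_pos: [556.4, -292.8, 57.0]
tcp_rot: [3.139, -0.002, -3.094]
wrist_force: [-0.5, 4.6, 10.2]
finger_gap: 11.6
```

apply_moves --targets '[{"hand":1,"x":0,"y":-0.0003,"z":0,"roll":0},{"hand":1,"x":0,"y":-0.0003,"z":0,"roll":0},{"hand":1,"x":0,"y":-0.0004,"z":0,"roll":0},{"hand":1,"x":0,"y":0,"z":0,"roll":0},{"hand":1,"x":0,"y":0,"z":0,"roll":0}]'

```text
time: 18.1
tcp_pos: [556.5, -293.6, 57.0]
tcp_rot: [3.138, -0.002, -3.093]
wrist_force: [-0.7, 5.6, 10.5]
finger_gap: 11.2
```

apply_moves --targets '[{"hand":1,"x":0,"y":-0.0003,"z":0,"roll":0},{"hand":1,"x":0,"y":-0.0003,"z":0,"roll":0},{"hand":1,"x":0,"y":-0.0004,"z":0,"roll":0},{"hand":1,"x":0,"y":0,"z":0,"roll":0},{"hand":1,"x":0,"y":0,"z":0,"roll":0}]'

```text
time: 18.6
tcp_pos: [556.5, -293.9, 57.0]
tcp_rot: [3.137, -0.002, -3.093]
wrist_force: [-1.5, 8.6, 10.1]
finger_gap: 11.8
```

```bash
python3 go.py
```

```text
t 18.6 tcp [ 556.5  -293.89   57.01] rot [ 3.1375e+00 -2.0000e-03 -3.0930e+00] tooly deg 92.78 F [-1.53  8.62 10.14] T [1.47 0.01 0.04] gap 11.77
q [ 0.32  0.61  0.12  1.74 -0.1   0.8   2.12]
```

apply_moves --targets '[{"hand":1,"x":0,"y":-0.0003,"z":0,"roll":0},{"hand":1,"x":0,"y":-0.0003,"z":0,"roll":0},{"hand":1,"x":0,"y":-0.0004,"z":0,"roll":0},{"hand":1,"x":0,"y":0,"z":0,"roll":0},{"hand":1,"x":0,"y":0,"z":0,"roll":0}]'

```text
time: 19.1
tcp_pos: [556.5, -294.3, 57.0]
tcp_rot: [3.137, -0.002, -3.093]
wrist_force: [-2.0, 8.5, 11.2]
finger_gap: 11.3
```

```bash
python3 go.py
```

```text
t 19.1 tcp [ 556.51 -294.26   57.03] rot [ 3.1366e+00 -2.2000e-03 -3.0929e+00] tooly deg 92.79 F [-2.    8.5  11.23] T [ 1.85  0.18 -0.07] gap 11.3
q [ 0.32  0.61  0.12  1.74 -0.1   0.8   2.12]
```

apply_moves --targets '[{"hand":1,"x":0,"y":-0.0003,"z":0,"roll":0},{"hand":1,"x":0,"y":-0.0003,"z":0,"roll":0},{"hand":1,"x":0,"y":-0.0004,"z":0,"roll":0},{"hand":1,"x":0,"y":-0.0003,"z":0,"roll":0},{"hand":1,"x":0,"y":-0.0002,"z":0,"roll":0},{"hand":1,"x":0,"y":0,"z":0,"roll":0},{"hand":1,"x":0,"y":0,"z":0,"roll":0}]'

```text
time: 19.8
tcp_pos: [556.6, -294.8, 57.1]
tcp_rot: [3.135, -0.003, -3.092]
wrist_force: [-2.5, 11.9, 14.6]
finger_gap: 11.4
```

```bash
python3 go.py
```

```text
t 19.8 tcp [ 556.56 -294.78   57.08] rot [ 3.1354e+00 -2.6000e-03 -3.0923e+00] tooly deg 92.82 F [-2.53 11.89 14.58] T [2.5  0.35 0.02] gap 11.41
q [ 0.33  0.61  0.12  1.74 -0.1   0.81  2.12]
```

apply_moves --targets '[{"hand":1,"x":0,"y":-0.0003,"z":-0.0001,"roll":0},{"hand":1,"x":0,"y":-0.0004,"z":0,"roll":0},{"hand":1,"x":0,"y":-0.0004,"z":-0.0001,"roll":0},{"hand":1,"x":0,"y":-0.0004,"z":0,"roll":0},{"hand":1,"x":0,"y":-0.0003,"z":0,"roll":0},{"hand":1,"x":0,"y":-0.0002,"z":0,"roll":0},{"hand":1,"x":0,"y":0,"z":0,"roll":0},{"hand":1,"x":0,"y":0,"z":0,"roll":0}]'

```text
time: 20.6
tcp_pos: [556.6, -295.5, 57.2]
tcp_rot: [3.134, -0.003, -3.092]
wrist_force: [-3.0, 13.3, 14.2]
finger_gap: 11.6
```

```bash
python3 go.py
```

```text
t 20.6 tcp [ 556.61 -295.53   57.17] rot [ 3.1337 -0.0032 -3.0916] tooly deg 92.86 F [-2.95 13.34 14.23] T [ 3.16  0.43 -0.05] gap 11.58
q [ 0.33  0.61  0.12  1.74 -0.1   0.81  2.12]
```

apply_moves --targets '[{"hand":1,"x":0,"y":-0.0003,"z":0,"roll":0},{"hand":1,"x":0,"y":-0.0004,"z":-0.0001,"roll":0},{"hand":1,"x":0,"y":-0.0004,"z":0,"roll":0},{"hand":1,"x":0,"y":-0.0002,"z":0,"roll":0},{"hand":1,"x":0,"y":0,"z":0,"roll":0},{"hand":1,"x":0,"y":0,"z":0,"roll":0}]'

```text
time: 21.2
tcp_pos: [556.7, -296.0, 57.2]
tcp_rot: [3.133, -0.003, -3.091]
wrist_force: [-3.5, 16.7, 15.6]
finger_gap: 11.5
```

```bash
python3 go.py;  python3 - <<'E'
from h import *
q,e=shot('side','s4'); cv2.imwrite('pics/c4.png',cv2.cvtColor(cv2.resize(q[230:370,180:360],(720,560),interpolation=cv2.INTER_CUBIC),cv2.COLOR_RGB2BGR))
for t in('s2','s3','s4'):
    f=np.load(f'pics/{t}.npz');q,e=f['p'].astype(int),f['d'];C=cloud('side',e); X,Y,Z=C[...,0],C[...,1],C[...,2]
    for z0,z1 in((6,15),(38,47)):
        y0={'s2':-165.35,'s3':-262.3,'s4':-296}[t]-33
        m=(abs(X-556)<(30))&(abs(Y-y0)<6)&(Z>z0)&(Z<z1); P=C[m]
        if len(P): print(t,z0,'front y med - nominal',(np.median(P[:,1])-y0).round(2),len(P))
    m=(abs(X-558)<14)&(Y<-318)&(Y>-350)&(Z>20)&(q[...,0]-q[...,2]>35); print(t,'brass',m.sum(),C[m].mean(0).round(2) if m.any() else '')
E
```

```text
t 21.2 tcp [ 556.66 -295.99   57.22] rot [ 3.1326 -0.0035 -3.0912] tooly deg 92.88 F [-3.5  16.7  15.58] T [ 3.63  0.48 -0.03] gap 11.5
q [ 0.33  0.61  0.12  1.73 -0.1   0.81  2.12]
s2 6 front y med - nominal 1.23 67
s2 38 front y med - nominal 1.17 74
s2 brass 24 [ 558.76 -328.49   37.63]
s3 6 front y med - nominal 1.93 65
s3 38 front y med - nominal 1.12 79
s3 brass 24 [ 558.76 -328.37   37.52]
s4 6 front y med - nominal 2.25 49
s4 38 front y med - nominal 1.72 90
s4 brass 23 [ 558.54 -330.67   38.7 ]
```

View pics/c4.png

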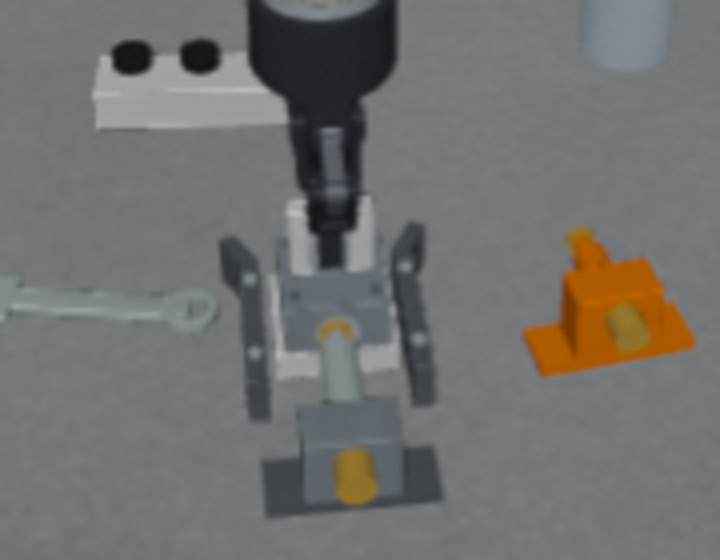

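The side crop shows the tip at (337,328) against the port, centred. The tip has moved back 2.2 mm and the force is about 10 N above drag. I'll hold, then check.

apply_moves --targets '[{"hand":1,"x":0,"y":-0.0001,"z":0,"roll":0},{"hand":1,"x":0,"y":-0.0001,"z":0,"roll":0},{"hand":1,"x":0,"y":0,"z":0,"roll":0},{"hand":1,"x":0,"y":0,"z":0,"roll":0},{"hand":1,"x":0,"y":0,"z":0,"roll":0},{"hand":1,"x":0,"y":0,"z":0,"roll":0},{"hand":1,"x":0,"y":0,"z":0,"roll":0},{"hand":1,"x":0,"y":0,"z":0,"roll":0},{"hand":1,"x":0,"y":0,"z":0,"roll":0}]'

```text
time: 22.15
tcp_pos: [556.6, -296.0, 57.2]
tcp_rot: [3.132, -0.004, -3.091]
wrist_force: [-2.7, 16.7, 16.8]
finger_gap: 11.6
```

```bash
python3 go.py
```

```text
t 22.15 tcp [ 556.62 -296.03   57.22] rot [ 3.1324 -0.0036 -3.0912] tooly deg 92.88 F [-2.69 16.69 16.75] T [ 3.66  0.5  -0.03] gap 11.63
q [ 0.33  0.61  0.12  1.73 -0.11  0.81  2.12]
```

apply_moves --targets '[{"hand":1,"x":0,"y":0.0005,"z":0,"roll":0},{"hand":1,"x":0,"y":0.0005,"z":0,"roll":0},{"hand":1,"x":0,"y":0.0005,"z":0,"roll":0},{"hand":1,"x":0,"y":0.0005,"z":0,"roll":0},{"hand":1,"x":0,"y":0,"z":0,"roll":0},{"hand":1,"x":0,"y":0,"z":0,"roll":0}]'

```text
time: 22.75
tcp_pos: [556.6, -295.7, 57.1]
tcp_rot: [3.135, -0.003, -3.092]
wrist_force: [-2.4, 12.3, 13.9]
finger_gap: 11.4
```

```bash
python3 go.py
```

```text
t 22.75 tcp [ 556.6  -295.71   57.09] rot [ 3.1347e+00 -2.9000e-03 -3.0918e+00] tooly deg 92.85 F [-2.38 12.27 13.9 ] T [2.56 0.25 0.05] gap 11.38
q [ 0.33  0.61  0.12  1.74 -0.1   0.81  2.12]
```

apply_moves --targets '[{"hand":1,"x":0,"y":0.0005,"z":0,"roll":0},{"hand":1,"x":0,"y":0.0005,"z":0,"roll":0},{"hand":1,"x":0,"y":0.0005,"z":0,"roll":0},{"hand":1,"x":0,"y":0.0005,"z":0,"roll":0},{"hand":1,"x":0,"y":0.0005,"z":0,"roll":0},{"hand":1,"x":0,"y":0,"z":0,"roll":0},{"hand":1,"x":0,"y":0,"z":0,"roll":0}]'

```text
time: 23.45
tcp_pos: [556.5, -295.3, 57.0]
tcp_rot: [3.138, -0.002, -3.093]
wrist_force: [-0.5, 6.8, 8.0]
finger_gap: 11.3
```

```bash
python3 go.py
```

```text
t 23.45 tcp [ 556.54 -295.34   56.99] rot [ 3.1375e+00 -2.2000e-03 -3.0928e+00] tooly deg 92.79 F [-0.52  6.83  8.03] T [ 1.28 -0.13  0.08] gap 11.34
q [ 0.32  0.61  0.12  1.74 -0.1   0.8   2.12]
```

apply_moves --targets '[{"hand":1,"x":0,"y":0.0005,"z":0,"roll":0},{"hand":1,"x":0,"y":0.0005,"z":0,"roll":0},{"hand":1,"x":0,"y":0.0005,"z":0,"roll":0},{"hand":1,"x":0,"y":0.0003,"z":0,"roll":0},{"hand":1,"x":0,"y":0,"z":0,"roll":0},{"hand":1,"x":0,"y":0,"z":0,"roll":0}]' --squeeze 20

```text
time: 24.05
tcp_pos: [556.5, -295.2, 56.9]
tcp_rot: [3.14, -0.001, -3.094]
wrist_force: [0.6, 5.3, 5.3]
finger_gap: 11.5
```

```bash
python3 go.py
```

```text
t 24.05 tcp [ 556.54 -295.18   56.92] rot [ 3.1395e+00 -1.3000e-03 -3.0939e+00] tooly deg 92.73 F [0.55 5.34 5.26] T [ 0.98 -0.26  0.09] gap 11.53
q [ 0.32  0.61  0.13  1.74 -0.1   0.8   2.11]
```

apply_moves --targets '[{"hand":1,"x":0,"y":0.0005,"z":0,"roll":0},{"hand":1,"x":0,"y":0.0005,"z":0,"roll":0},{"hand":1,"x":0,"y":0.0005,"z":0,"roll":0},{"hand":1,"x":0,"y":0,"z":0,"roll":0},{"hand":1,"x":0,"y":0,"z":0,"roll":0},{"hand":1,"x":0,"y":0,"z":0,"roll":0}]'

```text
time: 24.65
tcp_pos: [556.5, -294.9, 56.9]
tcp_rot: [3.141, -0.001, -3.095]
wrist_force: [2.3, 3.8, -1.2]
finger_gap: 11.5
```

```bash
python3 go.py
```

```text
t 24.65 tcp [ 556.49 -294.9    56.94] rot [ 3.1411e+00 -7.0000e-04 -3.0948e+00] tooly deg 92.68 F [ 2.31  3.78 -1.17] T [ 0.7  -0.51  0.1 ] gap 11.5
q [ 0.32  0.61  0.13  1.74 -0.1   0.8   2.11]
```

apply_moves --targets '[{"hand":0.6,"x":0,"y":0,"z":0,"roll":0},{"hand":0.5,"x":0,"y":0,"z":0,"roll":0},{"hand":0.4,"x":0,"y":0,"z":0,"roll":0},{"hand":0.3,"x":0,"y":0,"z":0,"roll":0},{"hand":0.3,"x":0,"y":0,"z":0,"roll":0},{"hand":0.3,"x":0,"y":0,"z":0,"roll":0}]'

```text
time: 25.25
tcp_pos: [556.8, -295.3, 57.4]
tcp_rot: [-3.141, 0.0, -3.095]
wrist_force: [-0.1, -0.2, 0.0]
finger_gap: 30.1
```

```bash
python3 go.py
```

```text
t 25.25 tcp [ 556.79 -295.27   57.44] rot [-3.1415e+00  1.0000e-04 -3.0949e+00] tooly deg 92.68 F [-0.08 -0.18  0.02] T [-0.01 -0.04  0.02] gap 30.13
q [ 0.32  0.61  0.13  1.74 -0.1   0.8   2.11]
```

apply_moves --targets '[{"hand":0.3,"x":0,"y":0,"z":-0.005,"roll":0},{"hand":0.3,"x":0,"y":0,"z":-0.01,"roll":0},{"hand":0.3,"x":0,"y":0,"z":-0.02,"roll":0},{"hand":0.3,"x":0,"y":0,"z":-0.025,"roll":0},{"hand":0.3,"x":0,"y":0,"z":-0.025,"roll":0},{"hand":0.3,"x":0,"y":0,"z":-0.025,"roll":0},{"hand":0.3,"x":0,"y":0,"z":-0.025,"roll":0},{"hand":0.3,"x":0,"y":0,"z":-0.025,"roll":0},{"hand":0.3,"x":0,"y":0.02,"z":-0.01,"roll":0},{"hand":0.3,"x":0,"y":0.03,"z":0,"roll":0},{"hand":0.3,"x":0,"y":0.03,"z":0,"roll":0},{"hand":0.3,"x":0,"y":0.03,"z":0,"roll":0},{"hand":0.3,"x":0,"y":0.03,"z":0,"roll":0},{"hand":0.3,"x":0,"y":0.03,"z":0,"roll":0},{"hand":0.3,"x":0,"y":0.03,"z":0,"roll":0},{"hand":0.3,"x":0,"y":0.03,"z":0,"roll":0},{"hand":0.3,"x":0,"y":0.03,"z":0,"roll":0},{"hand":0.3,"x":0,"y":0.01,"z":0,"roll":0},{"hand":0.3,"x":0,"y":0,"z":0,"roll":0}]'

```text
time: 27.15
tcp_pos: [544.3, -24.0, 228.2]
tcp_rot: [3.141, 0.001, -3.092]
wrist_force: [0.0, 0.3, -0.1]
finger_gap: 29.8
```

```bash
python3 go.py; python3 - <<'E'
from h import *
p,d=shot('top','t5'); q,e=shot('side','s5')
a=cv2.resize(p[150:290,340:460],(480,560),interpolation=cv2.INTER_CUBIC); b=cv2.resize(q[230:370,180:320],(560,560),interpolation=cv2.INTER_CUBIC)
cv2.imwrite('pics/c5.png',cv2.resize(cv2.cvtColor(np.hstack([a,b]),cv2.COLOR_RGB2BGR),(800,430)))
C=cloud('top',d); X,Y,Z=C[...,0],C[...,1],C[...,2]
for n,z0,z1 in(('fin',80,105),('box',47,54),('foot',12,22)):
    m=(abs(X-556)<37)&(Y>-345)&(Y<-245)&(Z>z0)&(Z<z1); P=C[m]
    if len(P)>4: r=cv2.minAreaRect(P[:,:2].astype(np.float32)); print(n,len(P),P.mean(0).round(1),np.round(r[0],1),np.round(r[1],1),round(r[2],2))
C=cloud('side',e); X,Y,Z=C[...,0],C[...,1],C[...,2]; q=q.astype(int)
m=(abs(X-558)<14)&(Y<-318)&(Y>-350)&(Z>20)&(q[...,0]-q[...,2]>35); print('brass',m.sum(),C[m].mean(0).round(2))
m=(abs(X-556)<30)&(abs(Y+328)<6)&(Z>38)&(Z<47); print('front',np.median(C[m][:,1]))
E
```

```text
t 27.15 tcp [544.29 -23.96 228.17] rot [ 3.1413e+00  1.0000e-03 -3.0918e+00] tooly deg 92.85 F [ 0.01  0.27 -0.08] T [-0.02  0.04  0.05] gap 29.8
q [-0.08  0.28  0.05  1.8  -0.01  1.06  1.59]
fin 137 [ 557.  -292.2   92.5] [ 557.  -293.5] [44.8 13.1] 3.35
box 434 [ 556.6 -289.6   50.4] [ 557.  -293.2] [57.7 67.3] 3.29
foot 105 [ 556.  -285.9   17.7] [ 559.  -293.2] [71.5 66.1] 3.88
brass 23 [ 558.95 -329.11   38.  ]
front -326.0425320377516
```

View pics/c5.png

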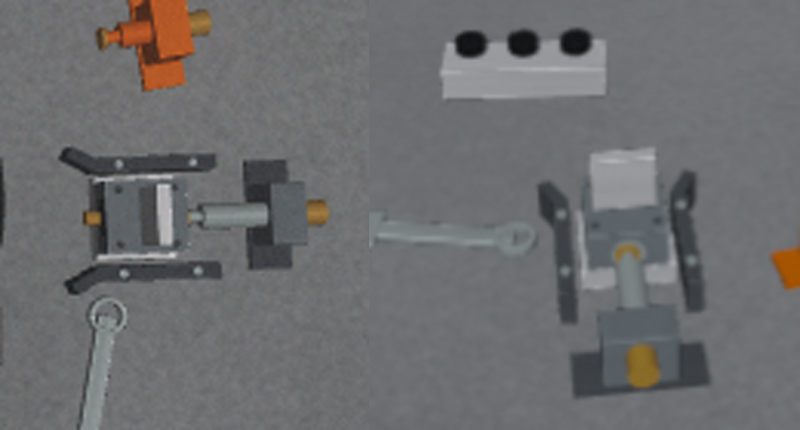

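```bash
python3 - <<'E'
from h import *
C0=cloud('top',np.load('pics/top0.npz')['d']); p,d=get_image('top'); C1=cloud('top',d)
for n,(u0,u1,v0,v1) in dict(flask=(255,300,105,150),beaker=(150,195,110,150),wrench=(355,385,243,310),red=(105,170,260,315)).items():
    o=[]
    for C in(C0,C1):
        c=C[v0:v1,u0:u1]; o.append(c[c[...,2]>4].mean(0))
    print(n,(o[1]-o[0]).round(2))
q,e=get_image('side'); C=cloud('side',e); X,Y,Z=C[...,0],C[...,1],C[...,2]; q=q.astype(int)
m=(abs(X-558)<14)&(Y<-318)&(Y>-350)&(Z>20)&(q[...,0]-q[...,2]>35); print('brass',C[m].mean(0).round(2))
print(sensors.get_obs()['time'], np.abs(sensors.get_obs()['qd']).max()); print(job.close_job())
E
```

```text
flask [ 0.64  0.72 -1.61]
beaker [ 0.85  0.92 -1.52]
wrench [-0.3   0.92  3.93]
red [ 1.32 -1.04  5.57]
brass [ 558.95 -329.25   38.13]
27.35 0.005452433670326475
the job is handed in; nothing more can be done
None
```

The flow controller is in the bay, resting against the probe, and I handed the job in at 27.35 s. I gripped its fin, slid it below the rack and above the manifold, and took it straight in between the rails.

- **Press:** I held it for about 1 s. The wrist read 16.7 N against the probe and roughly 6 N of that is bench drag, so the contact was near 10 N. The travel agrees: 2.6 mm past first touch by the arm, 2.2 mm of tip movement by the camera.
- **Release:** I eased off before opening. The wrist force then read about zero, and I lifted the gripper clear.
- **Resting place:** The top view puts the controller's centre at (557, -293.3), upright, at 3.3° against the bay's 2.7°. The tip is still pushed in by about 0.7 mm, so the controller is touching the probe, though that figure is close to the camera's error.
- **Bystanders:** The flask, beaker and wrench had shifted under 1 mm sideways, within measurement noise. The average height of the wrench and red look-alike points differed by 4 to 6 mm between the first and last pictures. I put that down to depth noise, since nothing came near them, but I did not check further.

- **Extra down-load:** While sliding, the gripper pressed the controller down with about 6 to 11 N, rising to about 17 N while pressing. This added drag, so the contact force is less certain, at roughly 8 to 11 N.
- **Tilt:** The tool tilted by about 0.5° while pressing, and this went away on release.
- **Sideways force:** It was at most 3.5 N, so I saw no sign of wedging against the rails.

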